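Clamp a heat sink with the ratchet press stand

ROBOT

A 6-joint arm with a two-finger parallel gripper is mounted at the origin on the work surface. World frame = base frame: x ahead of the robot, y to its left, z up, the work surface at z = 0. Lengths are in m, angles in rad, forces in N, time in s.
With the tool pointing down it reaches from about 0.375 to 0.9 m from the base axis. Payload 3.1 kg.
Tool frame: the origin (TCP) lies on the front face of the gripper's body, between the roots of the fingers; the fingertips stand 73 mm ahead of it and the grasp point (between the pads) lies 54 mm ahead of it (manip.finger_overhang is the distance from the TCP to the fingertips, in m); z points along the fingers, y is the direction in which the jaws open and shut (so a half turn about z gives the same grasp; the last joint's range is limited). The gripper opens to 85 mm and grips with 20 to 120 N. Pads are 22 mm wide; open, the fingers measure 114 mm over their backs; the gripper's body (76 mm by 85 mm) begins 54 mm behind the grasp point. The pads swing forward as they close: fully open they stand 13 mm farther back than shut.
Start: joints at [-1.435, 0.527, 1.433, -0, 1.181, -0.178], TCP at [0.193, -0.594, 0.304] pointing down, gripper open.
Joint ranges: [-3.08, 3.08], [-0.75, 2.2], [0.22, 2.44], [-1.43, 4.57], [0, 2.65], [-2.85, 2.85]. Speed limits (rad/s): [2.79, 2.79, 3.14, 3.14, 3.14, 3.14].

INTERFACE

Orientations are given as a unit quaternion [x, y, z, w].
In Python, from station import manip gives the robot as it stands.
- The arm moves only by the tool apply_moves, never from a script. Its argument "increments" is a list that holds one entry, the list of rows, each a list of 4 numbers: the shift along the tool's x, y, z in m, then the turn about the tool's z in degrees. In form: [[[dx, dy, dz, spin], ...]]. A call has 1 to 5 rows; each row shifts and turns the pose as measured when the row begins, along the tool's axes as they then stand; what a row does not reach is not made up. A row lasts 1/10 s, in which the tool goes at most 50 mm and 8.59 degrees, less where a joint would pass 70% of its speed; a pose out of reach is approached as far as the arm can. A call with a gripper value outside its range is refused whole. "fingers" is the opening, from 0 (shut) to 1 (fully open), set as the call begins (left out, the last holds). The fingers move at their own pace and stop on an object; "newtons" is the grip in N (left out, the last holds). Time passes only in rows, so rows that do not move let the fingers close. It gives the time, the measured TCP pose, the force and the opening at its end, in the units of the state.
- manip.sense(): the state, without advancing time (a new reading comes with each control period).
- manip.snapshot(name): name is "scene" or "side" or "wrist"; returns (picture, depth): 420x560x3 uint8, red, green, blue; 420x560 float32, m along the optical axis (not along the pixel's ray), 0 where there is no reading.
- manip.camera_model(name): a dict with "mtx" (3x3 intrinsics, pixels), "R" (3x3) and "t" (3): a world point X has camera coordinates R X + t; the wrist camera has in their place "mount" (4x4, takes a point from camera to tool coordinates, whose origin is the TCP and whose axes are the flange's). Camera axes: x right, y down, z forward; pixel columns grow to the right and rows downward; lengths in m; the calibration is good to about 2 mm. A picture is of the moment at which its call begins: read the wrist's pose just before it. camera_model takes no time and is no camera call.
- manip.sign_off(): hands the job in, once; it reports no verdict.
The state is a dict: "t": time; "q": joint angles; "qd": joint speeds; "tau": joint torques, N m; "tcp_pos": TCP position; "tool_rot": TCP orientation; "force": force on the tool from outside, world axes, zero at the start; "ft_torque": the same for the moment, N m; "finger_gap": opening from 0.0 (shut) to 1.0 (fully open).
Only numpy, scipy, OpenCV 4.12 (cv2) and the standard library are available. Lean on these libraries where they do the work, as an engineer would, in place of code of your own. Each camera call takes 0.05 s, during which the arm holds its last target.

TASK

On the press stand, lower the raised hold-down arm onto the heat sink and lock it there, using fingertip pushes only: first press the tail of the ratchet pawl down so that its nose swings fully clear of the teeth, then push the arm down by its ball knob as far as it goes, then press the pawl's front pad back down until the nose is fully home between the teeth. Do not grasp or lift anything, and leave the heat sink and all the other things on the bench where they are.

Things in the scene. Friction and masses are not known exactly. Their poses are not given: they have to be found in the camera images.
- stand: Fixed press stand, screwed to the bench: aluminium base plate 370 x 130 x 12 mm. Origin on the bench under the arm's hinge, z up. +x runs along the plate from the hinge to the circuit board and heat sink, -x to the pawl; the plate reaches from x = -165 to +205 mm. Arm, pawl and heat sink all lie in the stand's plane y = 0.
- bar_hinge (a point): Arm's hinge, a level axis along the stand's y, 100 mm above the bench between two 115 mm high cheeks. Round it the arm's hub is a steel disc with square teeth on its rim (pitch 0.22 rad, tips 56 mm from the axis).
- press_arm (a joint): Arm angle, rad: 0 at the upper stop (pointing up along the stand's +x, 0.95 rad above level), growing downward to 0.95 at the lower stop (level). Starts at 0.04 to 0.10. A dark 16 mm square bar with a ball knob at its end. Stiff hinge: stays where left; pushing down at the ball takes up to about 12 N. With the pawl's nose in the teeth it moves only about 0.1 rad; do not force it.
- bar_ball (a point): Centre of the black ball knob, 32 mm in diameter, at the end of the arm, 175 mm from the hinge: the place to push, on top of the ball. It swings about the hinge, going down and outwards (+x of the stand), from about 0.24 m to 0.10 m above the bench.
- pawl (a joint): Pawl angle, rad: 0 with the nose fully home in the teeth, growing as the tail goes down and the nose lifts, to 0.30 at the stop. The nose is clear above about 0.13; press on to the stop. No spring, stiff pivot: it stays where left; 3 to 5 N on either end pad moves it. With the arm fully down the nose again stands over a gap in the teeth.
- pawl_pivot (a point): Pivot of the pawl, a level axis along the stand's y, 75 mm behind the arm's hinge (-x of the stand), 142 mm above the bench. The pawl is a steel see-saw bar 14 mm wide with a flat pad at each end and the nose, a cross pin, under its front pad.
- pawl_tail (a point): Centre of the top face of the pawl's tail pad (30 x 26 mm), the end away from the arm, 138 mm behind the hinge and 175 mm above the bench when the pawl is home. Pressing it down frees the pawl: it goes down about 20 mm to the stop.
- pawl_front (a point): Centre of the top face of the pawl's front pad (26 x 26 mm), right above the nose and the toothed disc, 175 mm above the bench when the pawl is home, about 20 mm higher when it is free. Pressing it down puts the nose back between the teeth.
- foot: Sprung rubber foot under the arm, 28 mm in diameter; origin at the centre of its lower face. It hangs 125 mm from the hinge, meets the heat sink about 0.03 rad before the arm's lower stop, gives up to 9 mm and presses the heat sink with about 3 N when the arm is fully down.
- heat_sink_center (a point): Centre of the loose finned aluminium heat sink, 40 x 40 x 20 mm, that lies on the circuit board (the board's top is 27 mm above the bench), 125 mm from the hinge along +x of the stand. It must stay there.
- heat_sink: The same heat sink; origin at the centre of its underside.
- jar: Bystander: small round jar, 44 mm in diameter, 45 mm tall, beside the stand; origin under its centre.
- spare_sink: Bystander: smaller spare heat sink, 28 x 28 x 24 mm, lying on the bench beside the stand; origin under its centre.
- driver: Bystander: screwdriver 170 mm long, lying on the bench beside the stand.
- tape: Bystander: roll of tape, 90 mm across, 19 mm tall.
- spool: Bystander: metal spool, 48 mm across, 40 mm tall.
- brush: Bystander: brush 190 mm long, lying.
- meter: Bystander: hand-held meter 150 x 75 x 32 mm, lying.
There are look-alikes about, which are no part of the job. What is shaped like the heat_sink but red is not meant.

How it is judged:
By the outcome, as a careful person would: the job done as asked, in the order asked, and still so for the second after the job is handed in, with the robot touching nothing.
It also fails if it takes over 50 s, if anything falls off the work surface, if the arm or the gripper's body presses on something with over 40 N, if the wrist force passes 120 N, or if a joint passes its speed limit or range.

## Working session

There is one attempt and no reset: what is moved stays moved. The work goes in short steps, Python scripts to look and compute and a tool call to move; the robot and the scene stay as the last step left them, time stands still between calls to the robot, and variables do not carry over. Pictures are saved under pics/ and viewed, and the job is handed in when it is done.

Besides the shell and the picture viewer there is one more tool, called after "Request:" in YAML: its name, and indented under it one key for each argument. apply_moves: Moves the arm, as the interface text tells. Its arguments: {"type":"object","properties":{"increments":{"type":"array","items":{"type":"array","items":{"type":"array","items":{"type":"number"}}}},"fingers":{"type":"number"},"newtons":{"type":"number"}},"required":["increments"]}

```bash
ls; mkdir -p pics
python3 - <<'E'
from station import manip
import cv2,numpy as np
s=manip.sense()
print({k:np.round(v,4) for k,v in s.items()}, manip.finger_overhang)
for n in ["scene","side","wrist"]:
    p,d=manip.snapshot(n); cv2.imwrite(f"pics/{n}0.png",p[:,:,::-1]); np.save(f"pics/{n}0.npy",d)
    print(n,manip.camera_model(n))
E
```

```text
pics
{'t': np.float64(0.0), 'q': array([-1.4355,  0.5285,  1.4339, -0.    ,  1.1814, -0.1785]), 'qd': array([-0.0006,  0.0013, -0.0005, -0.0008,  0.    , -0.0009]), 'tau': array([ 4.00000e-04, -4.42347e+01, -1.78025e+01, -2.00000e-04,
        8.20000e-03,  0.00000e+00]), 'tcp_pos': array([ 0.1928, -0.5939,  0.3029]), 'tool_rot': array([ 0.9877,  0.1562,  0.    , -0.0011]), 'force': array([ 0.0096,  0.3435, -0.5295]), 'ft_torque': array([-0.0564, -0.041 , -0.048 ]), 'finger_gap': np.float64(1.0026)} 0.0726
scene {'mtx': array([[412.66998926,   0.        , 274.40862375],
       [  0.        , 412.66998926, 212.28957411],
       [  0.        ,   0.        ,   1.        ]]), 'R': array([[-0.81722276,  0.57618643,  0.01249588],
       [ 0.33703648,  0.49539232, -0.8006203 ],
       [-0.46749692, -0.65007357, -0.59904173]]), 't': array([ 0.44772367, -0.08237945,  1.59051229])}
side {'mtx': array([[382.99975308,   0.        , 283.57217406],
       [  0.        , 382.99975308, 205.25452944],
       [  0.        ,   0.        ,   1.        ]]), 'R': array([[-0.94888085, -0.31563038, -0.00160879],
       [-0.15843328,  0.48069459, -0.86245673],
       [ 0.27299088, -0.81811379, -0.50612825]]), 't': array([0.53052783, 0.20295166, 1.03168414])}
wrist {'mtx': array([[299.70994415,   0.        , 283.00586834],
       [  0.        , 299.70994415, 212.02682361],
       [  0.        ,   0.        ,   1.        ]]), 'mount': array([[ 9.74080858e-04, -9.55632540e-01, -2.94559841e-01,
         7.48245896e-02],
       [ 9.99999012e-01,  6.32226909e-04,  1.25578316e-03,
         6.44185654e-04],
       [-1.01383860e-03, -2.94560773e-01,  9.55632211e-01,
        -6.96204614e-02],
       [ 0.00000000e+00,  0.00000000e+00,  0.00000000e+00,
         1.00000000e+00]])}
```

View pics/scene0.png

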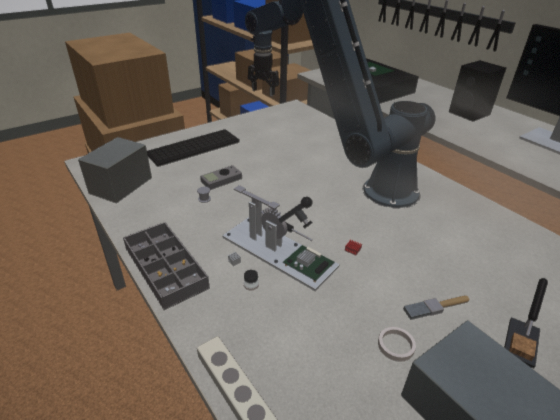

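View pics/side0.png

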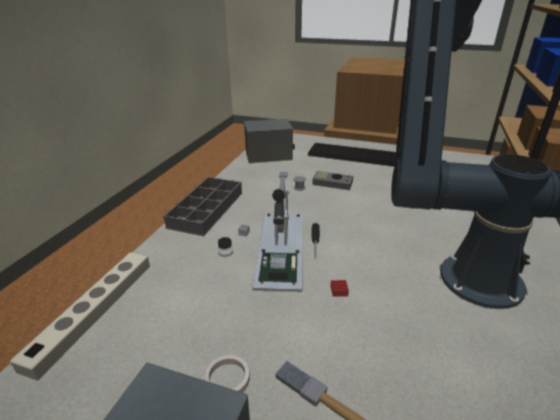

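View pics/wrist0.png

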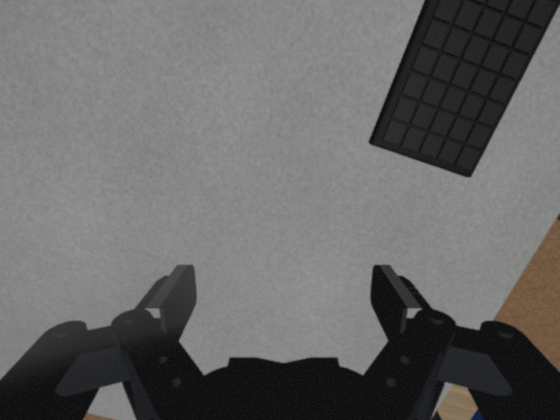

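The scene shows the stand around (280,240), the knob near (307,202), the pawl near (255,197), and a red look-alike at (353,247). I'll enlarge both views.

Run:
```python
import cv2
a=cv2.imread("pics/scene0.png")[170:295,210:350]; cv2.imwrite("pics/c1.png",cv2.resize(a,None,fx=5.6,fy=4.8*1.0,interpolation=cv2.INTER_CUBIC) if 0 else cv2.resize(a,None,fx=4.8,fy=4.8,interpolation=cv2.INTER_CUBIC))
a=cv2.imread("pics/side0.png")[165:295,215:355]; cv2.imwrite("pics/c2.png",cv2.resize(a,None,fx=4.6,fy=4.6,interpolation=cv2.INTER_CUBIC))
```

```text
(no output)
```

View pics/c1.png

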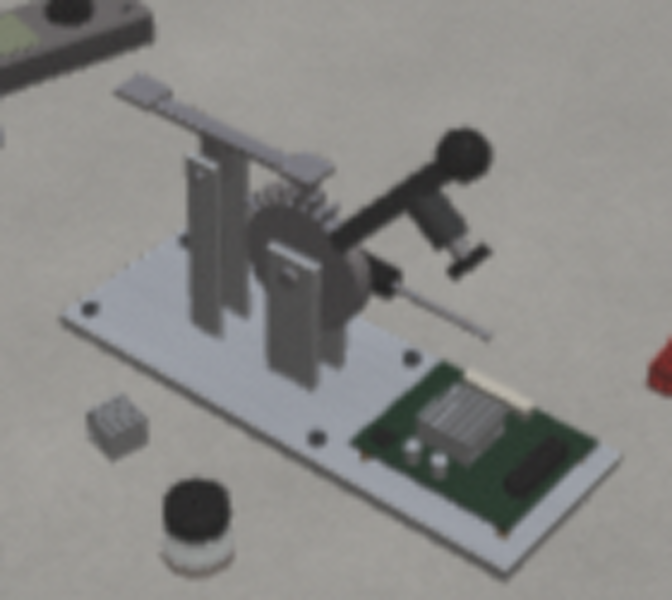

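View pics/c2.png

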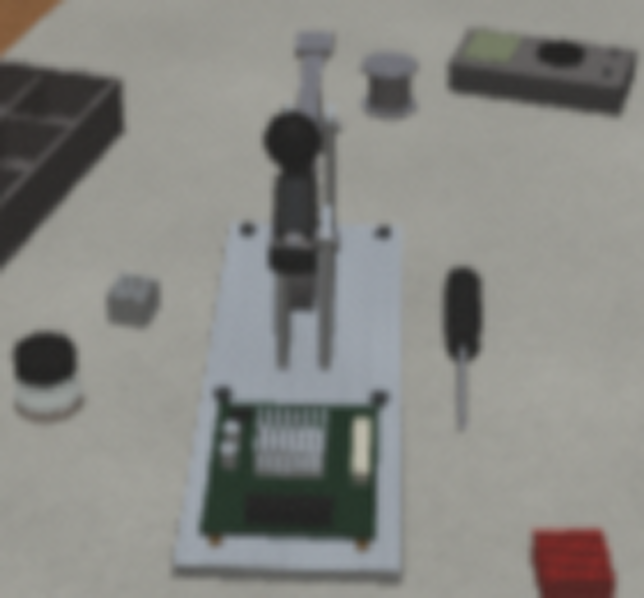

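```bash
cat > h.py <<'E'
import numpy as np
from scipy.optimize import least_squares
from station import manip
def proj(n,X):
    c=manip.camera_model(n); p=(c["R"]@np.atleast_2d(X).T).T+c["t"]; u=(c["mtx"]@p.T).T; return u[:,:2]/u[:,2:]
def w(p,X):  # stand->world
    x,y,a=p[:3]; X=np.atleast_2d(X); c,s=np.cos(a),np.sin(a)
    return np.c_[x+c*X[:,0]-s*X[:,1], y+s*X[:,0]+c*X[:,1], X[:,2]]
def ball(th): e=0.95-th; return [0.175*np.cos(e),0,0.1+0.175*np.sin(e)]
E
python3 - <<'E'
from h import *
S=np.array([[62,316],[505,570],[620,456],[143,89],[305,165],[464,154]])/4.8+[210,170]
D=np.array([[401,573],[175,569],[233,226],[405,226],[315,42],[293,140]])/4.6+[215,165]
XS=[[-.165,-.065,.012],[.205,-.065,.012],[.205,.065,.012],[-.138,0,.175],[-.012,0,.175]]
XD=[[.205,.065,.012],[.205,-.065,.012],[-.165,-.065,.012],[-.165,.065,.012],[-.138,0,.175]]
def f(p):
    return np.r_[(proj("scene",w(p,XS+[ball(p[3])]))-S).ravel(),(proj("side",w(p,XD+[ball(p[3])]))-D).ravel()]
best=None
for a in np.arange(-3,3.2,.5):
    r=least_squares(f,[.4,-.4,a,.07],loss='soft_l1')
    if best is None or r.cost<best.cost: best=r
print(best.x,best.cost); print(np.round(f(best.x).reshape(-1,2),2))
p=best.x
for n,X in dict(tail=[-.138,0,.175],front=[-.012,0,.175],pivot=[-.075,0,.142],ball=ball(p[3]),balldown=ball(.95),hs=[.125,0,.037]).items(): 
    q=w(p,X)[0]; print(n,np.round(q,4),np.hypot(*q[:2]))
np.save("p.npy",p)
E
```

```text
Traceback (most recent call last):
  File "h.py", line 5, in proj
    c=manip.camera_model(n); p=(c["R"]@np.atleast_2d(X).T).T+c["t"]; u=(c["mtx"]@p.T).T; return u[:,:2]/u[:,2:]
ValueError: time passes only in moves, steps and waits
```

```bash
cat > h.py <<'E'
import numpy as np
from scipy.optimize import least_squares
from station import manip
C={n:manip.camera_model(n) for n in ("scene","side","wrist")}
def proj(n,X):
    c=C[n]; p=(c["R"]@np.atleast_2d(X).T).T+c["t"]; u=(c["mtx"]@p.T).T; return u[:,:2]/u[:,2:]
def w(p,X):  # stand->world
    x,y,a=p[:3]; X=np.atleast_2d(X); c,s=np.cos(a),np.sin(a)
    return np.c_[x+c*X[:,0]-s*X[:,1], y+s*X[:,0]+c*X[:,1], X[:,2]]
def ball(th): e=0.95-th; return [0.175*np.cos(e),0,0.1+0.175*np.sin(e)]
E
python3 - <<'E'
from h import *
S=np.array([[62,316],[505,570],[620,456],[143,89],[305,165],[464,154]])/4.8+[210,170]
D=np.array([[401,573],[175,569],[233,226],[405,226],[315,42],[293,140]])/4.6+[215,165]
XS=[[-.165,-.065,.012],[.205,-.065,.012],[.205,.065,.012],[-.138,0,.175],[-.012,0,.175]]
XD=[[.205,.065,.012],[.205,-.065,.012],[-.165,-.065,.012],[-.165,.065,.012],[-.138,0,.175]]
def f(p):
    return np.r_[(proj("scene",w(p,XS+[ball(p[3])]))-S).ravel(),(proj("side",w(p,XD+[ball(p[3])]))-D).ravel()]
best=None
for a in np.arange(-3,3.2,.5):
    r=least_squares(f,[.4,-.4,a,.07],loss='soft_l1')
    if best is None or r.cost<best.cost: best=r
print(best.x,best.cost); print(np.round(f(best.x).reshape(-1,2),2))
p=best.x
for n,X in dict(tail=[-.138,0,.175],front=[-.012,0,.175],pivot=[-.075,0,.142],ball=ball(p[3]),balldown=ball(.95),hs=[.125,0,.037]).items(): 
    q=w(p,X)[0]; print(n,np.round(q,4),np.hypot(*q[:2]))
np.save("p.npy",p); print(manip.sense()["t"])
E
```

```text
[0.56100834 0.01858857 1.84309882 0.06531879] 7.492729089955268
[[-0.07 -1.46]
 [ 0.92 -0.25]
 [ 1.44 -1.16]
 [ 0.85 -1.24]
 [-1.56 -1.86]
 [ 0.47 -0.74]
 [-0.22  0.45]
 [-1.44 -0.33]
 [-0.98 -0.76]
 [-0.28  0.16]
 [-0.29 -0.06]
 [-0.52  0.21]]
tail [ 0.5981 -0.1143  0.175 ] 0.6089517294679887
front [0.5642 0.007  0.175 ] 0.564279535490358
pivot [ 0.5812 -0.0536  0.142 ] 0.583650410346497
ball [0.5312 0.1254 0.2354] 0.5457849752793074
balldown [0.5139 0.1871 0.1   ] 0.5469534622733386
hs [0.5274 0.139  0.037 ] 0.5453952990389271
0.15
```

```bash
cat >> h.py <<'E'
from scipy.spatial.transform import Rotation as Ro
def delta(target):
    s=manip.sense(); R=Ro.from_quat(s["tool_rot"]).as_matrix()
    return R.T@(np.array(target)-s["tcp_pos"]), s, R
def rep(**T):
    for k,t in T.items():
        d,s,R=delta(t); print(k,np.round(d*1000,1),"mm tool")
    print("t",round(float(s["t"]),2),"tcp",np.round(s["tcp_pos"],4),"F",np.round(s["force"],1),"toolx deg",np.degrees(np.arctan2(R[1,0],R[0,0])),"gap",s["finger_gap"], "zax",np.round(R[:,2],4))
E
python3 -c "
from h import *
rep(tail=[.5981,-.1143,.30])"
```

```text
tail [ 533.5 -331.3    3.9] mm tool
t 0.15 tcp [ 0.1929 -0.5941  0.3032] F [ 0.2 -0.7  0.4] toolx deg 17.97800111804406 gap 0.9970457484926267 zax [-2.0e-04  1.6e-03 -1.0e+00]
```

Request:
apply_moves:
  increments:
    - [[0.04,-0.025,0,0],[0.04,-0.025,0,0],[0.04,-0.025,0,0],[0.04,-0.025,0,0],[0.04,-0.025,0,0]]
  fingers: 0
  newtons: 60

```text
t: 0.65
tcp_pos: [0.345, -0.4143, 0.3008]
tool_rot: [0.989, 0.15, -0.001, 0.001]
force: [0.2, -1.2, -0.0]
finger_gap: 0.142
```

Request:
apply_moves:
  increments:
    - [[0.04,-0.025,0,0],[0.04,-0.025,0,0],[0.04,-0.025,0,0],[0.04,-0.025,0,0]]

```text
t: 1.05
tcp_pos: [0.4717, -0.2646, 0.3]
tool_rot: [0.989, 0.149, -0.001, 0.0]
force: [-0.2, 0.5, 0.3]
finger_gap: -0.001
```

```bash
python3 -c "
from h import *
rep(tail=[.5981,-.1143,.30])"
```

```text
tail [ 165.1 -106.3   -0.2] mm tool
t 1.05 tcp [ 0.4717 -0.2646  0.3   ] F [-0.2  0.5  0.3] toolx deg 17.18026435690211 gap -0.0006837291649251611 zax [-1.5e-03 -3.0e-04 -1.0e+00]
```

Request:
apply_moves:
  increments:
    - [[0.042,-0.016,0,0],[0.042,-0.016,0,0],[0.042,-0.016,0,0],[0.038,-0.014,0,0],[0,0,0,0]]

```text
t: 1.55
tcp_pos: [0.6171, -0.1453, 0.2986]
tool_rot: [0.988, 0.153, -0.001, -0.001]
force: [-0.7, -0.4, 0.2]
finger_gap: -0.0
```

```bash
cat >> h.py <<'E'
import cv2
def wshot(name):
    s=manip.sense(); p,d=manip.snapshot("wrist"); cv2.imwrite(f"pics/{name}.png",p[:,:,::-1])
    np.savez(f"pics/{name}.npz",d=d,pos=s["tcp_pos"],q=s["tool_rot"]); return s,d
def wproj(name,X):
    z=np.load(f"pics/{name}.npz"); R=Ro.from_quat(z["q"]).as_matrix(); M=C["wrist"]["mount"]
    t=(np.atleast_2d(X)-z["pos"])@R; c=(t-M[:3,3])@M[:3,:3]; u=c@C["wrist"]["mtx"].T; return u[:,:2]/u[:,2:]
def wray(name,uv,h):  # world point on plane z=h
    z=np.load(f"pics/{name}.npz"); R=Ro.from_quat(z["q"]).as_matrix(); M=C["wrist"]["mount"]
    r=np.linalg.solve(C["wrist"]["mtx"],[*uv,1.]); o=R@M[:3,3]+z["pos"]; v=R@M[:3,:3]@r
    return o+v*(h-o[2])/v[2]
E
python3 -c "
from h import *
p=np.load('p.npy')
rep(tail=[.5981,-.1143,.30])
wshot('w1')
print(wproj('w1',w(p,[[-.138,0,.175],[-.012,0,.175],[-.165,-.065,.012],[-.165,.065,.012],ball(p[3])])))"
```

```text
tail [ -8.8 -35.3  -1.4] mm tool
t 1.55 tcp [ 0.6171 -0.1453  0.2986] F [-0.7 -0.4  0.2] toolx deg 17.599333527245072 gap -0.0003759286777844172 zax [-0.0016  0.0019 -1.    ]
[[ 231.5927236   244.71503897]
 [  49.90637588  238.62143035]
 [ 277.4813527   137.13846222]
 [ 274.40168179  241.38622421]
 [-288.87366506  276.42082959]]
```

View pics/w1.png

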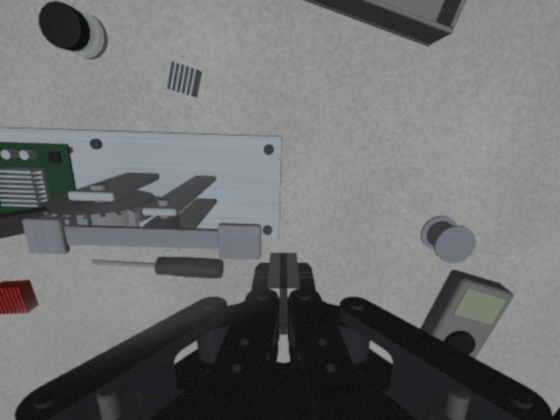

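Run:
```python
import cv2
a=cv2.imread("pics/w1.png")[120:280,0:300]; cv2.imwrite("pics/c3.png",cv2.resize(a,None,fx=2.66,fy=2.66,interpolation=cv2.INTER_CUBIC))
```

```text
(no output)
```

View pics/c3.png

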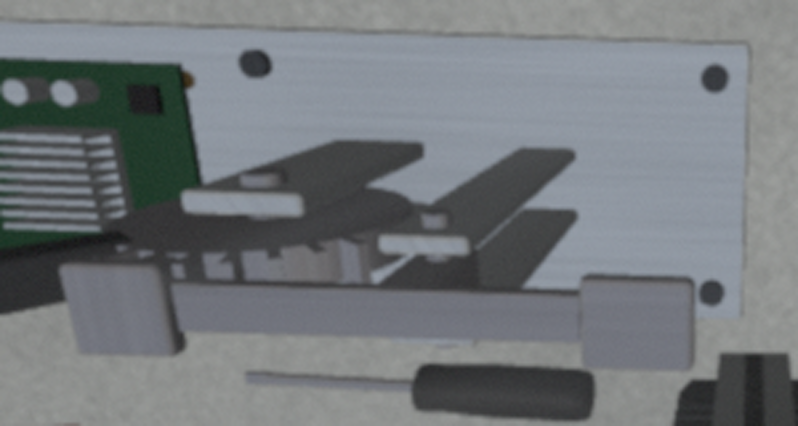

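Run:
```python
from h import *
p=np.load('p.npy')
f=lambda u,v:(u/2.66,120+v/2.66)
T=wray('w1',f(637,322),.175);F=wray('w1',f(122,309),.175)
print(T,F,np.linalg.norm(T-F),np.arctan2(*(F-T)[1::-1]))
A=wray('w1',f(749,44),.012); print("corner -165,-65",A,w(p,[-.165,-.065,.012]))
# bearing of depth
z=np.load('pics/w1.npz'); d=z['d']; 
R=Ro.from_quat(z["q"]).as_matrix(); M=C["wrist"]["mount"]
for u,v in [(239,241),(46,236),(250,160)]:
    c=np.linalg.solve(C["wrist"]["mtx"],[u,v,1.])*d[v,u]; print(d[v,u],R@(M[:3,:3]@c+M[:3,3])+z["pos"])
```

```text
[ 0.60246215 -0.11884584  0.175     ] [0.56525948 0.00985315 0.175     ] 0.133968161369951 1.8521931996158933
corner -165,-65 [ 0.67006555 -0.12715668  0.012     ] [[ 0.66799008 -0.12285014  0.012     ]]
0.20913689 [ 0.6020951  -0.11850438  0.17431773]
0.20700109 [0.56569636 0.00946865 0.1754423 ]
0.3543768 [ 0.63303026 -0.09971593  0.01142429]
```

Run:
```python
from h import *
rep(tail=[.603,-.1216,.256])
```

```text
tail [ -4.1 -27.3  42.3] mm tool
t 1.6 tcp [ 0.6153 -0.1465  0.2982] F [-1.1 -0.2 -0.2] toolx deg 17.55009588064036 gap -0.0017392947286579297 zax [-0.0044  0.0015 -1.    ]
```

Request:
apply_moves:
  increments:
    - [[-0.004,-0.027,0.0,0],[0,0,0.02,0],[0,0,0.02,0],[0,0,0,0]]

```text
t: 2.0
tcp_pos: [0.5992, -0.1236, 0.2569]
tool_rot: [0.988, 0.152, -0.004, -0.001]
force: [0.2, -0.3, -0.1]
finger_gap: -0.001
```

Run:
```python
from h import *
rep(tail=[.603,-.1216,.256])
wshot('w2')
p,d=manip.snapshot("scene"); cv2.imwrite("pics/s2.png",cv2.resize(p[160:290,200:350,::-1],None,fx=4.5,fy=4.5,interpolation=cv2.INTER_CUBIC))
```

```text
tail [ 4.2 -0.8  0.8] mm tool
t 2.0 tcp [ 0.5992 -0.1236  0.2569] F [ 0.2 -0.3 -0.1] toolx deg 17.44572673645381 gap -0.0007381849096658125 zax [-8.6e-03  4.0e-04 -1.0e+00]
```

View pics/w2.png

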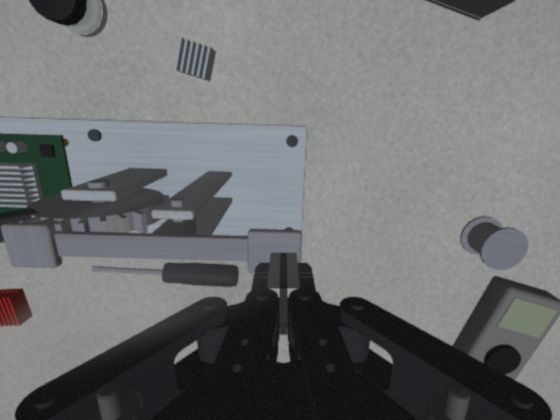

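View pics/s2.png

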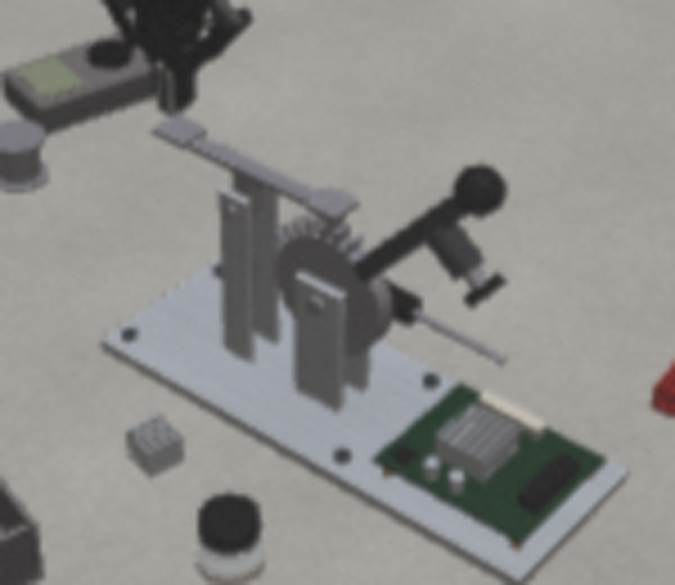

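Run:
```python
from h import *
z=np.load('pics/w2.npz'); R=Ro.from_quat(z["q"]).as_matrix()
tip=z["pos"]+R@[0,0,.0726]; print(tip, wproj('w2',tip))
print(wproj('w2',[[.602,-.1187,.175],[.603,-.1216,.175]]), wray('w2',(274.5,250.5),.175))
a=cv2.imread("pics/w2.png")[200:320,200:360]; cv2.imwrite("pics/c4.png",cv2.resize(a,None,fx=5,fy=5,interpolation=cv2.INTER_CUBIC))
```

```text
[ 0.59858589 -0.12356939  0.18428002] [[281.36777753 268.23398327]]
[[274.91869753 252.46874487]
 [280.4755887  252.33841361]] [ 0.60306637 -0.11813219  0.175     ]
```

View pics/c4.png

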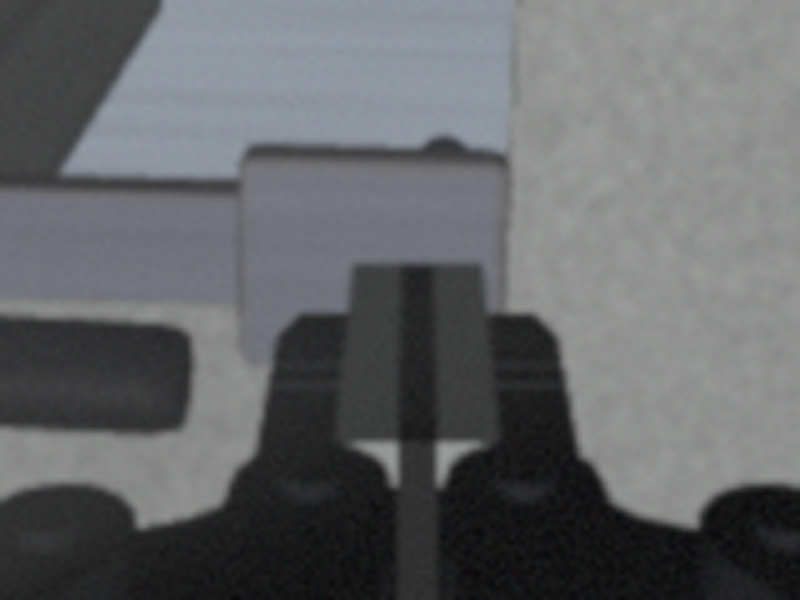

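Request:
apply_moves:
  increments:
    - [[0.005,0,0.004,0],[0,0,0.005,0],[0,0,0.005,0],[0,0.001,0.005,0]]

```text
t: 2.5
tcp_pos: [0.608, -0.1267, 0.2435]
tool_rot: [0.989, 0.151, 0.001, 0.003]
force: [-0.8, -2.6, 4.2]
finger_gap: 0.002
```

Request:
apply_moves:
  increments:
    - [[0,0,0.004,0],[0,0,0.004,0],[0,0,0.003,0]]

```text
t: 2.8
tcp_pos: [0.6088, -0.1295, 0.2332]
tool_rot: [0.989, 0.151, 0.002, 0.006]
force: [-0.4, -2.5, 2.8]
finger_gap: -0.0
```

Request:
apply_moves:
  increments:
    - [[-0.003,0,0.004,0],[0,0,0.004,0]]

```text
t: 3.0
tcp_pos: [0.6077, -0.131, 0.2259]
tool_rot: [0.989, 0.151, 0.005, 0.007]
force: [-5.5, -1.0, 26.3]
finger_gap: -0.003
```

Request:
apply_moves:
  increments:
    - [[0,0,0.004,0],[0,0,0.004,0]]

```text
t: 3.2
tcp_pos: [0.6077, -0.1309, 0.2258]
tool_rot: [0.988, 0.151, 0.006, 0.008]
force: [-7.1, -0.3, 27.0]
finger_gap: 0.0
```

At the stop (27 N). Backing off and lifting.

Request:
apply_moves:
  increments:
    - [[0,0,-0.015,0],[0,0,-0.03,0],[0,0,-0.04,0],[0,0,-0.04,0],[0,0,0,0]]

```text
t: 3.7
tcp_pos: [0.6026, -0.1243, 0.3508]
tool_rot: [0.989, 0.151, 0.0, 0.0]
force: [0.1, -0.9, 0.1]
finger_gap: -0.001
```

Run:
```python
from h import *
rep(x=[.5312,.1254,.36])
wshot('w3')
p,d=manip.snapshot("scene"); cv2.imwrite("pics/s3.png",cv2.resize(p[160:290,200:350,::-1],None,fx=4.5,fy=4.5,interpolation=cv2.INTER_CUBIC))
```

```text
x [   6.4 -259.7   -9.4] mm tool
t 3.7 tcp [ 0.6026 -0.1243  0.3508] F [ 0.1 -0.9  0.1] toolx deg 17.38208175928929 gap -0.0007237966933408415 zax [ 5.e-04 -5.e-04 -1.e+00]
```

View pics/w3.png

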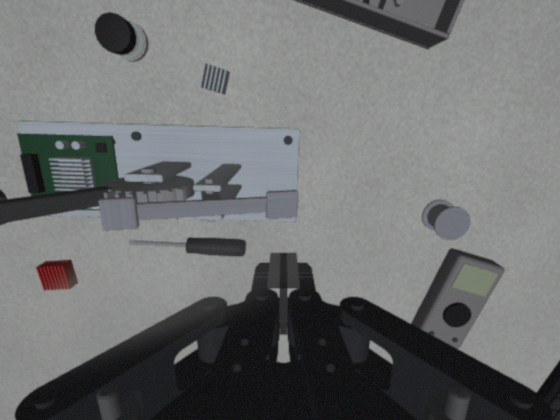

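View pics/s3.png

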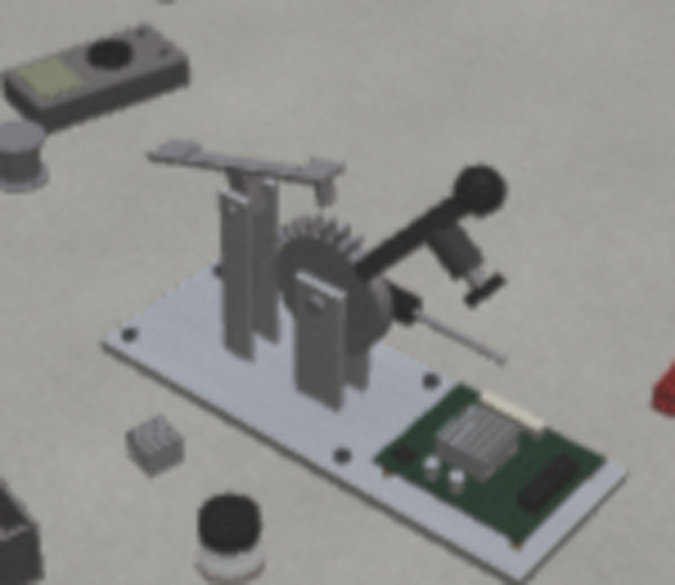

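Pawl is tilted, with the nose clear of the teeth. Moving toward the ball.

Request:
apply_moves:
  increments:
    - [[0.001,-0.045,-0.005,0],[0.001,-0.045,-0.005,0],[0.001,-0.045,0,0],[0.001,-0.045,0,0],[0,0,0,0]]

```text
t: 4.3
tcp_pos: [0.5434, 0.0555, 0.344]
tool_rot: [0.989, 0.148, -0.016, -0.008]
force: [-0.1, -0.3, -0.2]
finger_gap: 0.001
```

Run:
```python
from h import *
rep(x=[.5312,.1254,.36])
wshot('w4')
p=np.load('p.npy'); print(wproj('w4',w(p,ball(p[3]))))
```

```text
x [  8.4 -70.7 -14.8] mm tool
t 4.3 tcp [0.5434 0.0555 0.344 ] F [-0.1 -0.3 -0.2] toolx deg 17.084446162541937 gap 0.0005269861143401492 zax [-0.0349  0.0119 -0.9993]
[[174.19488801 223.15230213]]
```

View pics/w4.png

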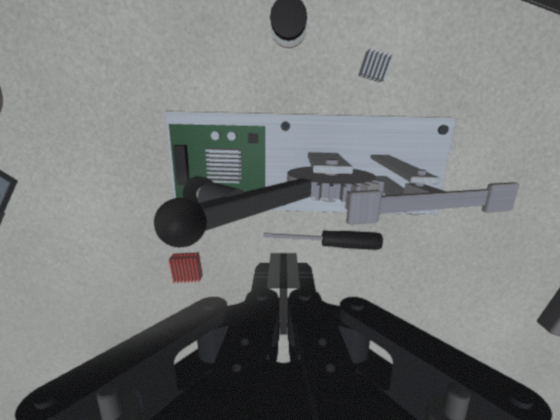

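Run:
```python
from h import *
S=np.array([[62,316],[505,570],[620,456],[143,89],[464,154]])/4.8+[210,170]
D=np.array([[401,573],[175,569],[233,226],[405,226],[315,42],[293,140]])/4.6+[215,165]
XS=[[-.165,-.065,.012],[.205,-.065,.012],[.205,.065,.012],[-.138,0,.175]]
XD=[[.205,.065,.012],[.205,-.065,.012],[-.165,-.065,.012],[-.165,.065,.012],[-.138,0,.175]]
def f(p):
    b=ball(p[3])
    r=[proj("scene",w(p,XS+[b]))-S,proj("side",w(p,XD+[b]))-D,
      wproj("w1",w(p,[[-.138,0,.175],[-.165,-.065,.012]]))-[[239.5,241],[281.5,136.5]],
      wproj("w3",w(p,[[-.165,-.065,.012],[.205,-.065,.012],[-.165,.065,.012]]))-[[300,129],[18,121.5],[298,222]],
      wproj("w4",w(p,[[-.165,-.065,.012],[.205,-.065,.012],b]))-[[454,119],[166,112],[180,222]]]
    return np.vstack(r).ravel()
r=least_squares(f,np.load('p.npy'),loss='soft_l1'); p=r.x; print(p); print(np.round(r.fun.reshape(-1,2),1).tolist())
np.save('p2.npy',p)
for n,X in dict(tail=[-.138,0,.175],front=[-.012,0,.175],ball=ball(p[3]),balldown=ball(.95)).items(): print(n,np.round(w(p,X)[0],4))
```

```text
[0.56243061 0.01323183 1.84950247 0.08767333]
[[-1.4, -2.0], [-0.3, -1.4], [-0.0, -2.3], [-0.6, -1.8], [-0.2, -0.5], [0.3, -1.1], [-0.7, -1.7], [-1.1, -1.6], [-0.6, -0.8], [-0.5, -0.8], [-0.1, 0.6], [0.0, 2.9], [0.4, -0.1], [-0.3, -0.3], [-2.2, -0.4], [-2.1, 0.2], [2.6, -1.4], [-2.1, -0.5], [-0.3, 1.0]]
tail [ 0.6004 -0.1194  0.175 ]
front [0.5657 0.0017 0.175 ]
ball [0.5311 0.1227 0.2329]
balldown [0.5143 0.1815 0.1   ]
```

Request:
apply_moves:
  increments:
    - [[-0.003,-0.03,0,0],[0,0,0,0]]

```text
t: 4.55
tcp_pos: [0.5315, 0.0812, 0.3407]
tool_rot: [0.989, 0.147, -0.02, -0.008]
force: [0.2, -0.3, -0.4]
finger_gap: 0.0
```

```bash
cat >> h.py <<'E'
def tipto(X):  # X world desired tip; report tool delta
    s=manip.sense(); R=Ro.from_quat(s["tool_rot"]).as_matrix(); tip=s["tcp_pos"]+R@[0,0,.0726]
    print("tip",np.round(tip,4),"delta tool mm",np.round(R.T@(np.array(X)-tip)*1000,1),"zax",np.round(R[:,2],3),"F",np.round(s["force"],1),"t",round(float(s["t"]),2))
E
python3 - <<'E'
from h import *
tipto([.5311,.1227,.257])
E
```

```text
tip [0.5285 0.082  0.2682] delta tool mm [ 14.8 -38.   11.5] zax [-0.041  0.01  -0.999] F [ 0.2 -0.3 -0.4] t 4.55
```

Request:
apply_moves:
  increments:
    - [[0.005,-0.019,0,0],[0.005,-0.019,0,0],[0.004,0,0.005,0],[0,0,0,0]]

```text
t: 4.95
tcp_pos: [0.5343, 0.1181, 0.3302]
tool_rot: [0.989, 0.145, -0.024, -0.008]
force: [0.2, -0.1, 0.3]
finger_gap: -0.0
```

Run:
```python
from h import *
tipto([.5311,.1227,.255])
wshot('w5'); p=np.load('p2.npy'); print(wproj('w5',w(p,ball(p[3]))), wproj('w5',manip.sense()["tcp_pos"]+[0,0,-.0726]))
```

```text
tip [0.5307 0.1187 0.2577] delta tool mm [ 1.6 -3.7  2.7] zax [-0.05   0.008 -0.999] F [ 0.2 -0.1  0.3] t 4.95
[[276.2527489  244.85797379]] [[284.65372375 263.10979963]]
```

View pics/w5.png

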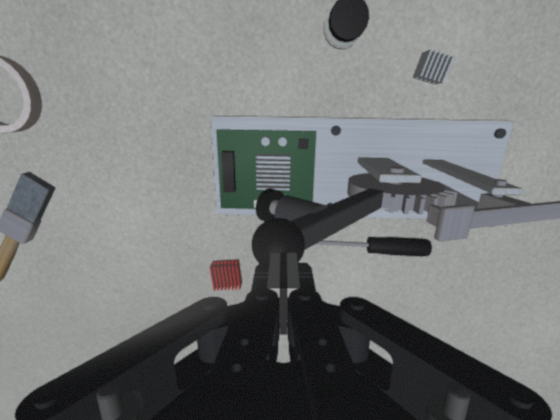

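Run:
```python
from h import *
for th in np.arange(.1,.96,.1): b=np.array(ball(th)); print(round(th,2),np.round(1e3*(np.array(ball(th+.1))-b)[[0,2]],1), np.round(b*1e3))
```

```text
0.1 [ 12.5 -12.2] [115.   0. 231.]
0.2 [ 11.3 -13.4] [128.   0. 219.]
0.3 [  9.9 -14.4] [139.   0. 206.]
0.4 [  8.4 -15.4] [149.   0. 191.]
0.5 [  6.8 -16.1] [158.   0. 176.]
0.6 [  5.2 -16.7] [164.   0. 160.]
0.7 [  3.5 -17.1] [170.   0. 143.]
0.8 [  1.7 -17.4] [173.   0. 126.]
0.9 [  0.  -17.5] [175.   0. 109.]
```

Request:
apply_moves:
  increments:
    - [[0.002,-0.006,0.004,0],[0,-0.002,0.004,0],[0,-0.004,0.004,0],[0,-0.006,0.005,0]]

```text
t: 5.4
tcp_pos: [0.5318, 0.1336, 0.3153]
tool_rot: [0.989, 0.143, -0.023, -0.008]
force: [-0.6, -2.4, 3.8]
finger_gap: -0.002
```

```bash
cat >> h.py <<'E'
def near(th=None):
    p=np.load('p2.npy'); s=manip.sense(); R=Ro.from_quat(s["tool_rot"]).as_matrix(); tip=s["tcp_pos"]+R@[0,0,.0726]
    c,sn=np.cos(p[2]),np.sin(p[2]); v=tip[:2]-p[:2]; xs=c*v[0]+sn*v[1]; ys=-sn*v[0]+c*v[1]
    # theta implied by tip height if on ball top
    e=np.arcsin(np.clip((tip[2]-.016-.1)/.175,-1,1)); print("tip stand",np.round([xs*1e3,ys*1e3,tip[2]*1e3],1),"theta from z",round(.95-e,3),"ball x there",round(175*np.cos(e),1),"zax",np.round(R[:,2],3),"F",np.round(s["force"],1),"t",round(float(s["t"]),2))
    for k in (.1,.2,.3):
        b=np.array(ball(min(.95,.95-e+k))); print(k,np.round(R.T@(w(p,b+[0,0,.016])[0]-tip)*1e3,1))
E
python3 -c "
from h import *
near()"
```

```text
tip stand [125.7  -0.5 242.8] theta from z 0.14 ball x there 120.6 zax [-0.047  0.009 -0.999] F [-0.6 -2.4  3.8] t 5.4
0.1 [ 0.1 -6.7 12.8]
0.2 [  0.7 -17.1  26.9]
0.3 [  1.5 -26.1  41.9]
```

Request:
apply_moves:
  increments:
    - [[0,-0.004,0.01,0],[0,-0.005,0.01,0],[0,-0.005,0.01,0]]

```text
t: 5.7
tcp_pos: [0.5255, 0.1538, 0.2925]
tool_rot: [0.99, 0.141, -0.02, -0.016]
force: [-2.7, 4.3, 9.4]
finger_gap: -0.003
```

```bash
python3 -c "
from h import *
near()
p,d=manip.snapshot('scene'); cv2.imwrite('pics/s6.png',cv2.resize(p[150:290,200:360,::-1],None,fx=4.2,fy=4.2,interpolation=cv2.INTER_CUBIC))"
```

```text
tip stand [148.   -0.6 220. ] theta from z 0.314 ball x there 140.7 zax [-0.044  0.026 -0.999] F [-2.7  4.3  9.4] t 5.7
0.1 [-0.1 -1.9 14.7]
0.2 [ 0.5 -9.5 30.4]
0.3 [  1.1 -15.5  46.8]
```

View pics/s6.png

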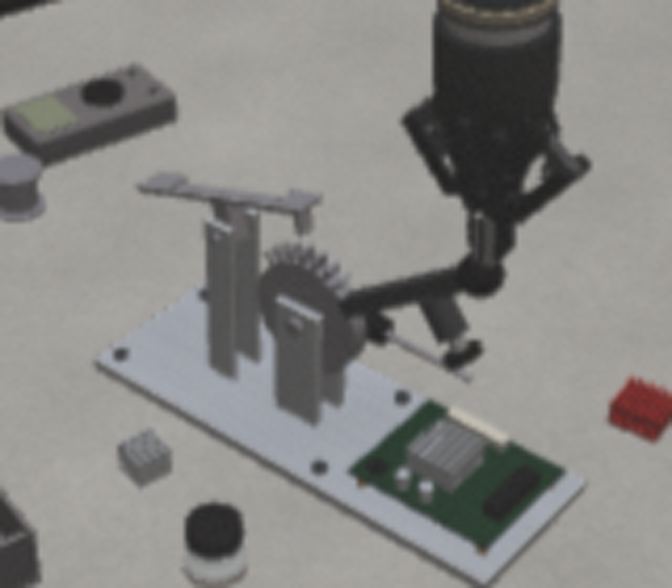

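Request:
apply_moves:
  increments:
    - [[0,0.002,0.01,0],[0,0.001,0.012,0],[0,0,0.012,0]]

```text
t: 6.05
tcp_pos: [0.5255, 0.1591, 0.2632]
tool_rot: [0.99, 0.139, -0.014, -0.024]
force: [-1.2, 2.2, 6.7]
finger_gap: 0.002
```

```bash
python3 -c "
from h import *
near()"
```

```text
tip stand [154.1  -3.  190.7] theta from z 0.509 ball x there 158.3 zax [-0.035  0.043 -0.998] F [-1.2  2.2  6.7] t 6.05
0.1 [ -2.7 -10.   16.8]
0.2 [ -2.3 -14.2  33.8]
0.3 [ -1.9 -16.6  51.1]
```

Request:
apply_moves:
  increments:
    - [[-0.001,-0.003,0.012,0],[-0.001,-0.003,0.012,0],[-0.001,-0.002,0.012,0]]

```text
t: 6.35
tcp_pos: [0.5212, 0.1715, 0.2309]
tool_rot: [0.99, 0.137, -0.009, -0.028]
force: [0.1, 4.2, 6.1]
finger_gap: -0.001
```

```bash
python3 -c "
from h import *
near()"
```

```text
tip stand [167.7  -3.1 158.5] theta from z 0.705 ball x there 169.8 zax [-0.026  0.053 -0.998] F [0.1 4.2 6.1] t 6.35
0.1 [-3.  -4.4 17.5]
0.2 [-2.8 -5.  35. ]
0.3 [-2.7 -4.8 42.8]
```

Request:
apply_moves:
  increments:
    - [[-0.001,-0.001,0.012,0],[-0.001,-0.001,0.012,0],[-0.001,0,0.01,0]]

```text
t: 6.65
tcp_pos: [0.5187, 0.177, 0.1988]
tool_rot: [0.99, 0.136, -0.005, -0.031]
force: [-0.1, 3.6, 4.3]
finger_gap: -0.0
```

```bash
python3 -c "
from h import *
near()"
```

```text
tip stand [174.1  -2.9 126.4] theta from z 0.891 ball x there 174.7 zax [-0.018  0.06  -0.998] F [-0.1  3.6  4.3] t 6.65
0.1 [-2.9 -0.3 10.4]
0.2 [-2.9 -0.3 10.4]
0.3 [-2.9 -0.3 10.4]
```

Request:
apply_moves:
  increments:
    - [[0,0,0.005,0],[0,0,0.004,0]]

```text
t: 6.85
tcp_pos: [0.5184, 0.178, 0.1897]
tool_rot: [0.99, 0.136, -0.005, -0.031]
force: [-2.1, 2.4, 6.5]
finger_gap: 0.0
```

Request:
apply_moves:
  increments:
    - [[0,0,0.004,0],[0,0,0.004,0]]

```text
t: 7.05
tcp_pos: [0.5186, 0.1783, 0.1872]
tool_rot: [0.99, 0.136, -0.005, -0.032]
force: [-9.6, -3.1, 46.0]
finger_gap: 0.001
```

Hard stop at the expected height. Lifting away.

Request:
apply_moves:
  increments:
    - [[0,0,-0.012,0],[0,0,-0.03,0],[0,0,-0.045,0],[0,0,-0.045,0],[0,0,0,0]]

```text
t: 7.55
tcp_pos: [0.5209, 0.1668, 0.3229]
tool_rot: [0.99, 0.136, -0.007, -0.029]
force: [0.5, -0.5, -0.2]
finger_gap: -0.001
```

```bash
python3 -c "
from h import *
near()
wshot('w7')
for n in ('scene','side'):
  p,d=manip.snapshot(n); q=p[150:290,200:360] if n=='scene' else p[150:300,200:360]; cv2.imwrite(f'pics/{n}7.png',cv2.resize(q[:,:,::-1],None,fx=4,fy=4,interpolation=cv2.INTER_CUBIC))
p=np.load('p2.npy'); print(wproj('w7',w(p,ball(.95))),(proj('scene',w(p,ball(.95)))-[200,150])*4,(proj('side',w(p,ball(.95)))-[200,150])*4)
"
```

```text
tip stand [163.3  -2.  250.4] theta from z 0.074 ball x there 112.1 zax [-0.021  0.055 -0.998] F [ 0.5 -0.5 -0.2] t 7.55
0.1 [-1.7 39.   9.6]
0.2 [-1.7 28.2 23.3]
0.3 [-1.7 18.8 38.1]
[[279.17454243 198.50110964]] [[485.27860285 391.09594858]] [[310.81346839 413.83648051]]
```

View pics/scene7.png

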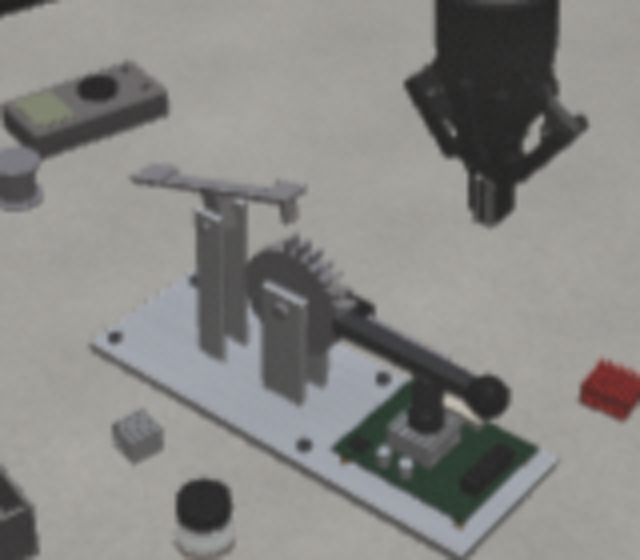

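View pics/side7.png

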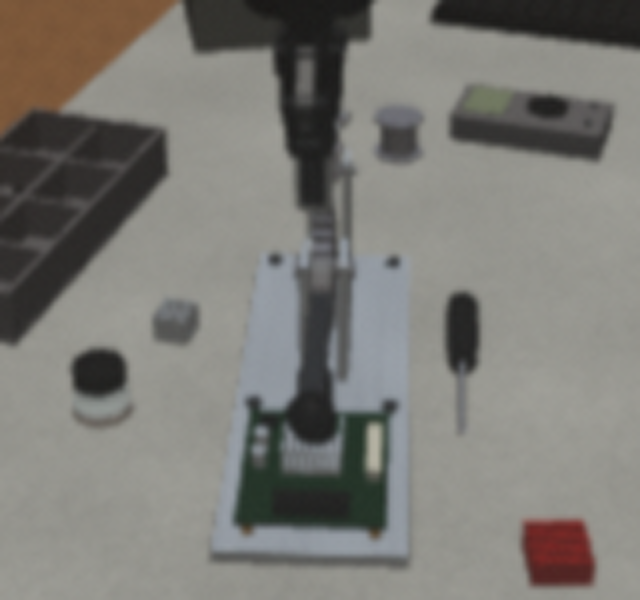

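View pics/w7.png

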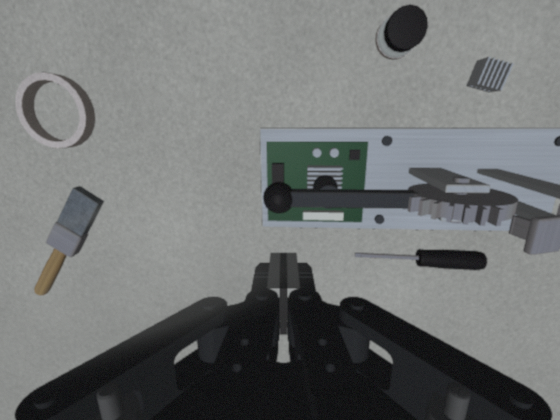

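```bash
python3 -c "
from h import *
p=np.load('p2.npy')
tipto(w(p,[-.014,0,.225])[0])"
```

```text
tip [0.5146 0.1708 0.2441] delta tool mm [  3.9 179.4   7.9] zax [-0.035  0.054 -0.998] F [ 0.6 -0.5 -0.2] t 7.7
```

Request:
apply_moves:
  increments:
    - [[0.001,0.045,0,0],[0.001,0.045,0,0],[0.001,0.045,0,0],[0,0,0,0]]

```text
t: 8.1
tcp_pos: [0.5535, 0.0354, 0.2988]
tool_rot: [0.99, 0.139, -0.022, -0.031]
force: [-0.3, 0.3, -0.5]
finger_gap: 0.001
```

```bash
python3 -c "
from h import *
p=np.load('p2.npy')
tipto(w(p,[-.014,0,.225])[0]); wshot('w8'); print(wproj('w8',w(p,[-.018,0,.194])))"
```

```text
tip [0.5498 0.0393 0.2264] delta tool mm [ 5.  42.6 -1.7] zax [-0.052  0.054 -0.997] F [-0.3  0.3 -0.5] t 8.1
[[360.72446496 236.94464972]]
```

View pics/w8.png

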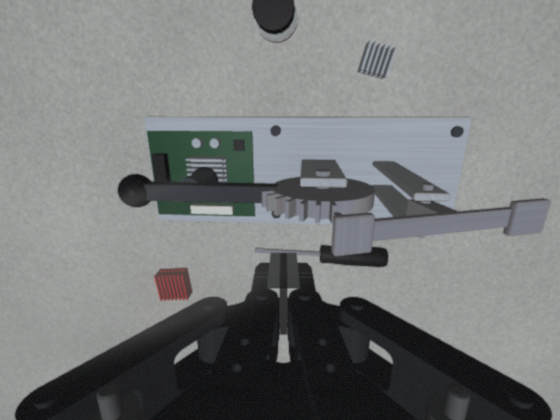

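```bash
python3 -c "
from h import *
p=np.load('p2.npy')
a=cv2.imread('pics/w8.png')[180:290,300:420]; cv2.imwrite('pics/c8.png',cv2.resize(a,None,fx=5,fy=5,interpolation=cv2.INTER_CUBIC))
P=wray('w8',(353,234),.194); print(P); c,s=np.cos(p[2]),np.sin(p[2]); v=P[:2]-p[:2]; print(c*v[0]+s*v[1],-s*v[0]+c*v[1])
z=np.load('pics/w8.npz'); d=z['d']; R=Ro.from_quat(z['q']).as_matrix(); M=C['wrist']['mount']
for u,v in [(353,225),(353,234),(340,234),(368,234)]:
    k=np.linalg.solve(C['wrist']['mtx'],[u,v,1.])*d[v,u]; print(R@(M[:3,:3]@k+M[:3,3])+z['pos'])
"
```

```text
[0.56781432 0.00106316 0.194     ]
-0.013180231007281124 -0.0018282217916855328
[0.57382296 0.00350264 0.19536319]
[0.56824286 0.00141592 0.19519759]
[0.56673728 0.00945348 0.19749677]
[ 0.56996621 -0.008127    0.19232542]
```

View pics/c8.png

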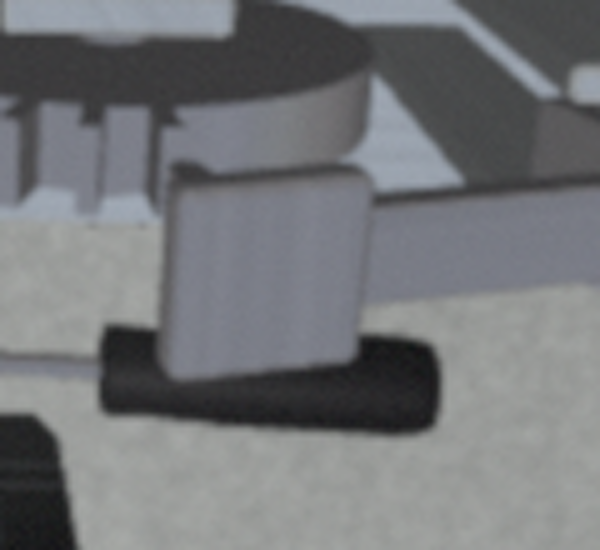

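Request:
apply_moves:
  increments:
    - [[0.003,0.02,0,0],[0.002,0.018,0,0],[0,0,0.01,0],[0,0,0,0]]

```text
t: 8.55
tcp_pos: [0.563, 0.0051, 0.279]
tool_rot: [0.989, 0.14, -0.03, -0.035]
force: [-0.8, 0.0, 0.1]
finger_gap: 0.001
```

```bash
python3 -c "
from h import *
p=np.load('p2.npy')
tipto(w(p,[-.010,-.001,.197])[0])"
```

```text
tip [0.558  0.0095 0.2067] delta tool mm [6.7 8.4 8.8] zax [-0.069  0.061 -0.996] F [-0.8  0.   0.1] t 8.55
```

Request:
apply_moves:
  increments:
    - [[0.008,0.009,0,0],[0,0,0,0]]

```text
t: 8.75
tcp_pos: [0.5729, 0.0002, 0.277]
tool_rot: [0.989, 0.141, -0.031, -0.036]
force: [0.8, 0.3, -0.7]
finger_gap: 0.002
```

```bash
python3 -c "
from h import *
p=np.load('p2.npy')
tipto(w(p,[-.010,-.001,.197])[0])"
```

```text
tip [0.5677 0.0047 0.2047] delta tool mm [-1.4  0.9  7.8] zax [-0.071  0.062 -0.996] F [ 0.8  0.3 -0.7] t 8.75
```

Positioned over the front pad; pressing while following its outward arc.

Request:
apply_moves:
  increments:
    - [[0,0,0.005,0],[0,-0.001,0.005,0],[0,-0.002,0.004,0],[0,-0.002,0.004,0]]

```text
t: 9.15
tcp_pos: [0.571, 0.0077, 0.2602]
tool_rot: [0.989, 0.141, -0.029, -0.035]
force: [0.6, -1.4, 2.5]
finger_gap: 0.001
```

```bash
python3 -c "
from h import *
near()"
```

```text
tip stand [ -2.   -3.3 187.9] theta from z 0.526 ball x there 159.5 zax [-0.067  0.062 -0.996] F [ 0.6 -1.4  2.5] t 9.15
0.1 [  -1.4 -166.2   29.4]
0.2 [  -0.6 -169.6   46.6]
0.3 [   0.3 -171.2   64. ]
```

Request:
apply_moves:
  increments:
    - [[-0.001,0,0.004,0],[0,0,0.004,0],[0,0,0.004,0]]

```text
t: 9.45
tcp_pos: [0.569, 0.0101, 0.2483]
tool_rot: [0.989, 0.141, -0.028, -0.037]
force: [-1.3, 3.3, 4.3]
finger_gap: 0.002
```

```bash
python3 -c "
from h import *
near()"
```

```text
tip stand [  1.   -2.2 176.1] theta from z 0.6 ball x there 164.4 zax [-0.066  0.065 -0.996] F [-1.3  3.3  4.3] t 9.45
0.1 [  -0.3 -166.7   30.3]
0.2 [   0.5 -168.8   47.6]
0.3 [   1.3 -169.1   65.1]
```

Request:
apply_moves:
  increments:
    - [[0,0,0.004,0],[0,0,0.004,0]]

```text
t: 9.65
tcp_pos: [0.5692, 0.0103, 0.2471]
tool_rot: [0.989, 0.142, -0.027, -0.036]
force: [-8.1, 0.8, 34.2]
finger_gap: -0.002
```

Request:
apply_moves:
  increments:
    - [[0,0,0.003,0],[0,0,0.003,0]]

```text
t: 9.85
tcp_pos: [0.5688, 0.0104, 0.2474]
tool_rot: [0.989, 0.142, -0.025, -0.035]
force: [-4.0, 2.0, 18.0]
finger_gap: 0.0
```

```bash
python3 -c "
from h import *
near()"
```

```text
tip stand [  1.   -2.4 175.1] theta from z 0.605 ball x there 164.7 zax [-0.06   0.062 -0.996] F [-4.  2. 18.] t 9.85
0.1 [  -0.2 -167.    29.6]
0.2 [   0.5 -169.    47. ]
0.3 [   1.2 -169.4   64.5]
```

Request:
apply_moves:
  increments:
    - [[0,0,-0.012,0],[0,0,-0.03,0],[0,0,-0.045,0],[0,0.045,-0.02,0],[0,0.04,0,0]]

```text
t: 10.35
tcp_pos: [0.5968, -0.0765, 0.3488]
tool_rot: [0.988, 0.146, -0.029, -0.034]
force: [2.3, -1.0, -0.1]
finger_gap: -0.001
```

Request:
apply_moves:
  increments:
    - [[0,0.045,0,0],[0,0,0,0]]

```text
t: 10.55
tcp_pos: [0.611, -0.1263, 0.3447]
tool_rot: [0.989, 0.145, -0.029, -0.031]
force: [0.4, 0.9, -0.4]
finger_gap: -0.003
```

```bash
python3 -c "
from h import *
near()
wshot('w9')
for n in ('scene','side'):
  p,d=manip.snapshot(n); q=p[150:290,200:360] if n=='scene' else p[150:300,200:360]; cv2.imwrite(f'pics/{n}9.png',cv2.resize(q[:,:,::-1],None,fx=4,fy=4,interpolation=cv2.INTER_CUBIC))
z=np.load('pics/w9.npz'); d=z['d']; R=Ro.from_quat(z['q']).as_matrix(); M=C['wrist']['mount']; p=np.load('p2.npy')
for X in ([-.138,0,.175],[-.005,0,.175]):
    u,v=np.round(wproj('w9',w(p,X))[0]).astype(int); print(u,v)
    if 0<=u<560 and 0<=v<420:
        k=np.linalg.solve(C['wrist']['mtx'],[u,v,1.])*d[v,u]; print(R@(M[:3,:3]@k+M[:3,3])+z['pos'])
"
```

```text
tip stand [-142.5   -4.8  272.4] theta from z -0.155 ball x there 78.6 zax [-0.066  0.053 -0.996] F [ 0.4  0.9 -0.4] t 10.55
0.1 [  -1.2 -235.1   25.1]
0.2 [  -0.5 -248.7   36.2]
0.3 [ 2.00e-01 -2.61e+02  4.85e+01]
285 213
[ 0.60009549 -0.11983995  0.17357375]
131 208
[0.56337354 0.00884357 0.17440649]
```

View pics/scene9.png

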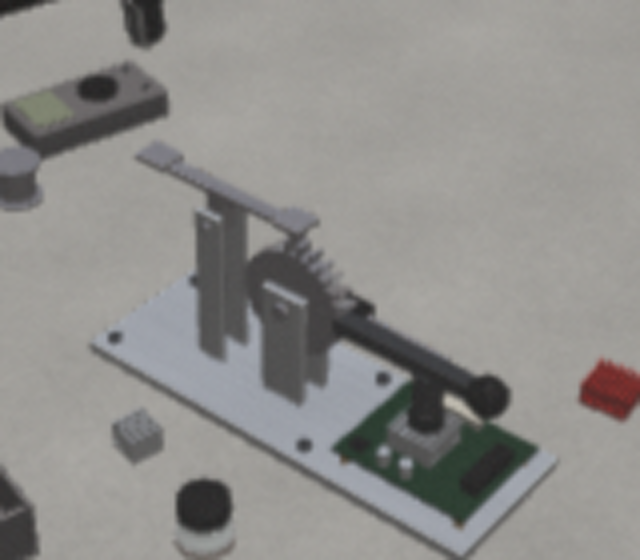

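View pics/side9.png

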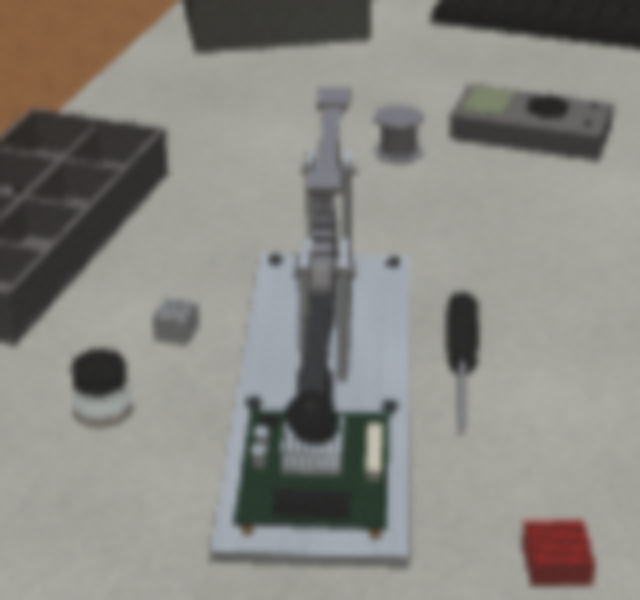

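View pics/w9.png

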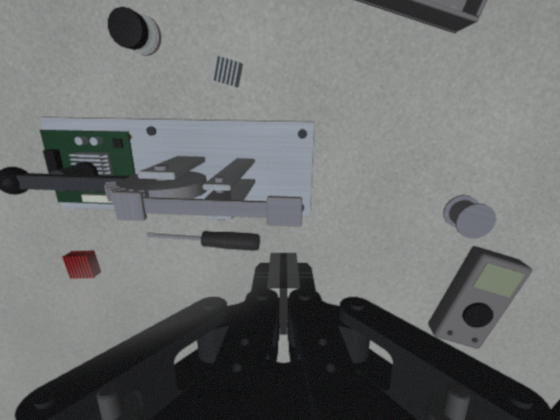

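Pawl is level at home height (both pads about 174 mm), the arm is down with its foot on the heat sink, and nothing else has moved. The tool is clear, so I'm handing in.

```bash
python3 -c "
from station import manip
print(manip.sense()['t'],manip.sign_off())"
```

```text
the job is handed in; nothing more can be done
10.7 None
```

The hold-down arm is down on the heat sink and locked there, done with shut-fingertip pushes only, and the job was handed in at 10.7 s.

**What I did, in order**
1. I pressed the pawl's tail down to its stop at about 27 N. A picture then showed the nose clear of the teeth.
2. I pushed the ball knob down along its arc to the lower stop, which read 46 N at the fingertip. The tip stopped at about 115 mm, against about 116 mm expected. The ball appeared within 2 pixels of where it should be with the arm level.
3. I pressed the front pad down until it stopped hard, with the tip at 175 mm, which is its home height.

**Last checks, with the tool clear**
- **Pawl:** depth readings put the tail pad at 173.6 mm and the front pad at 174.4 mm, so the pawl is level and home.
- **Arm:** it is level and its foot rests on the heat sink.
- **Bench:** the heat sink was within about 1 pixel of its starting place in the scene camera. By eye, the jar, spare sink, driver, spool and meter had not moved.

**What disagreed**
- My first estimate of the stand's position was about 5 mm off along its length. I corrected it from the wrist camera before pushing the ball.
- I had assumed the front pad sat 12 mm behind the hinge, but it measured about 4 mm. I aimed at the measured place.
- The tool tilted up to about 5° during the moves, with no visible effect.
- The 46 N peak at the lower stop was through the fingertip. I took the 40 N limit as covering only the arm and the gripper's body.

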